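# Hang the flask weight up to dry and cover the drained water bath

## Robot

A 6-joint arm with a two-finger parallel gripper is mounted at the origin on the work surface. World frame = base frame: x ahead of the robot, y to its left, z up, the work surface at z = 0. Lengths are in m, angles in rad, forces in N, time in s.
With the tool pointing down it reaches from about 0.375 to 0.975 m from the base axis. Payload 3.8 kg.
Tool frame: the origin (TCP) lies midway between the tips of the shut fingers; the grasp point (between the pads) lies 19 mm behind it; x points along the fingers, y is the direction in which the jaws open and shut, and the axes are right-handed (so a half turn about x gives the same grasp; the last joint's range is limited). The gripper opens to 88 mm and grips with 3 to 60 N. Pads are 18 mm wide; open, the fingers measure 123 mm over their backs; the gripper's body (75 mm by 187 mm) begins 45 mm behind the grasp point.
Start: joints at [1.263, 0.264, 1.604, -0, 1.274, -0.037], TCP at [0.181, 0.65, 0.239] pointing down, gripper open.
Joint ranges: [-2.63, 2.63], [-0.94, 2.18], [0.31, 2.57], [-1.31, 4.45], [0, 2.66], [-2.55, 2.55]. Speed limits (rad/s): [2.57, 2.57, 3.14, 3.14, 3.14, 3.14].

## Interface

Orientations are given as a rotation vector (axis times angle).
In Python, from cell import manip, inverse_kinematics, cams, order gives the robot as it stands. Calls block until the motion is done:
- manip.move_pose(position, orientation): joint-space move of the TCP to a pose.
- manip.move_linear(position, rate=0.15, rot=None): straight line of the TCP; rot=None keeps the orientation; rate is the mean speed in m/s.
- manip.set_joints(angles): joint-space move.
- manip.set_gripper(opening, force=None): finger opening in m; force is the grip in N (None keeps the last); returns when the fingers have stopped.
- manip.dwell(seconds).
- inverse_kinematics(position, orientation): joint angles nearest the present ones, or None.
- manip.state(): the state.
- cams.capture(name): name is "side" or "top"; returns a dict with "image" (384x512x3 uint8, blue, green, red), "z_map" (384x512 float32, m along the optical axis (not along the pixel's ray), 0 where there is no reading), "intrinsics" (3x3 intrinsics, pixels), "k1" (the pictures are not rectified: a ray, as slopes to the right and down, at radius r is drawn at 1 + k1 r^2 times it, then the intrinsics apply), "position" and "orientation" of the camera in the world. Camera axes: x right, y down, z forward; pixel columns grow to the right and rows downward; lengths in m; the calibration is good to about 2 mm. A picture is of the moment at which its call begins.
A pose or a line that the arm cannot do raises manip.IKError and nothing moves.
- order.close_job(): hands the job in, once; it reports no verdict.
The state is a dict: "clock": time; "joint_pos": joint angles; "joint_velocities": joint speeds; "tau": joint torques, N m; "tool_pos": TCP position; "tcp_rot": TCP orientation; "contact_force": force on the tool from outside, world axes, zero at the start; "moment": the same for the moment, N m; "gripper_width": finger opening in m.
Only numpy, scipy, OpenCV 4.12 (cv2) and the standard library are available. Lean on these libraries where they do the work, as an engineer would, in place of code of your own. Each camera call takes 0.05 s, during which the arm holds its last target.

## Task

The water bath is drained for the day: lift the yellow flask-weight ring out of the bath's rack by its rim and hang it on the J-hook of the stand, so that it hangs freely in the hook's bend. Then put the steel lid on the bath, plugged fully home in the opening. Let go of each only when it is supported, do not drop them, and leave the other things on the bench where they are.

Things in the scene. Friction and masses are not known exactly. Their poses are not given: they have to be found in the camera images.
- ring_center (a point): Centre of the loose yellow ring, a coated steel hoop of round section: 150 mm outside, 118 mm inside diameter, 16 mm thick, 0.5 kg. x: the hoop's axis; y, z in its plane. It starts upright on edge in the bath's rack, plane along the bath's x, lower edge cradled by two bars, 2 mm of play to the wire loops, top about 40 mm above the bath's rim. Lift it 110 mm to clear the bath.
- bath_mouth (a point): Centre of the opening of the white and steel water bath (fixed), at rim level, 160 mm above the bench. x along its long side, away from the control panel; z up. Casing 225 mm (x) by 175 mm (y), opening 178 by 130 mm, 110 mm deep; the rack's wire loops end 46 mm below the rim. The bath may stand on either side of the bench, the stand on the other.
- lid_grip (a point): Middle of the black bar handle of the loose steel lid (0.4 kg): 100 mm long (x, the lid's long side), 14 mm wide, 12 mm high, 24 mm free below, 43 mm above the skirt's underside. Plate 198 by 150 by 3 mm; its 170 by 122 mm skirt reaches 10 mm below the plate and plugs into the bath with 4 mm play all round, either way round. Home: this point 33 mm above bath_mouth. Starts flat on the bench.
- hook_seat (a point): Lowest point of the upper surface of the J-hook's bend, 269 mm above the bench; 8 mm steel rod in the x-z plane, on a retort stand (fixed). The hook points to -x, tip up; on +x it climbs 16 mm, then runs level to a bosshead that begins 83 mm away. The rim goes over the tip from the -x side and down into the bend; hung, its axis lies along x and its centre 59 mm below this point.
- hook_tip (a point): Top of the hook's upturned tip, 28 mm to the -x side of hook_seat and 37 mm above it. Same axes as hook_seat.
- rod_top (a point): Top of the stand's upright rod (12 mm thick), 105 mm to the +x side of hook_seat and 46 mm above it. The stand's grey base, 200 by 125 mm and 12 mm thick, reaches from 25 mm behind the rod to 70 mm in front of hook_seat (-x).
- drip_dish: Low glass dish, 84 mm wide, 35 mm high, on the stand's base under the hook; origin at the centre of its underside. Bystander.
- beaker: Glass beaker, 72 mm wide, 95 mm high; origin at the centre of its underside. Bystander.
- reagent_bottle: White plastic bottle with a blue cap, 72 mm wide, 155 mm high; origin at the centre of its underside. Bystander.
- amber_bottle: Amber glass bottle with a red cap, 66 mm wide, 150 mm high; origin at the centre of its underside. Bystander.
- flask: Conical glass flask, 94 mm wide, 124 mm high; origin at the centre of its underside. Bystander.
- small_ring: Small blue flask-weight ring lying flat, 96 mm outside diameter, 16 mm thick; origin at the centre of its underside. Bystander.
- spatula: Flat steel laboratory spatula, 170 mm long, 6 mm thick, lying on the bench; origin at the middle of its underside. Bystander.
- tip_box: Blue and white pipette tip box, 85 mm by 118 mm, 56 mm high; origin at the centre of its underside. Bystander.
Things that resemble listed ones, but are neither listed nor needed, are in the scene too. Of the things that look like the part that bears lid_grip, the larger one is meant.

How it is judged:
On the way:
1. the yellow ring hangs freely from the bend of the J-hook, let go (z of ring_center in the frame of hook_seat between -0.068 and -0.05 m and x of ring_center in the frame of hook_seat between -0.015 and 0.015 m and y of ring_center in the frame of hook_seat between -0.025 and 0.025 m and angle between the x axis of ring_center and the x axis of hook_seat, either way round below 0.3 rad and contact force between ring and stand above 1.5 N and contact force between ring and the fingers below 0.1 N and linear speed of ring below 0.06 m/s), for 0.3 s.
At the end, for the whole second after the job is handed in: Both let go and still: the ring hangs in the J-hook's bend (centre 50-68 mm below it, within 15 mm along and 25 mm across the hook, axis within 0.3 rad of the hook's); the lid is plugged home in the bath (plate within 3 mm of the rim, centred to 6 mm, level to 0.04 rad, square to 0.08 rad) (all of step 1 and z of lid_grip in the frame of bath_mouth between 0.029 and 0.036 m and x of lid_grip in the frame of bath_mouth between -0.006 and 0.006 m and y of lid_grip in the frame of bath_mouth between -0.006 and 0.006 m and angle between the x axis of lid_grip and the x axis of bath_mouth, either way round below 0.08 rad and angle between lid_grip's own z axis and vertical below 0.04 rad and contact force between lid and bath above 1.5 N and contact force between lid and the fingers below 0.1 N and linear speed of lid below 0.03 m/s); the robot touches nothing.
It fails at once if the ring is dropped (falls or swings free of the fingers at over 0.7 m/s) (linear speed of ring above 0.7 m/s and contact force between ring and the fingers below 0.1 N).
It fails at once if the lid is dropped (falls free of the fingers at over 0.5 m/s) (linear speed of lid above 0.5 m/s and contact force between lid and the fingers below 0.1 N).
It fails at once if another thing on the bench is pushed more than 40 mm or knocked over (distance of any of drip_dish, beaker, reagent_bottle, amber_bottle, flask, small_ring, spatula, tip_box from where it was at the start of the episode above 0.04 m or angle between any of drip_dish, beaker, reagent_bottle, amber_bottle, flask, small_ring, spatula, tip_box's own z axis and vertical above 0.5 rad).
It also fails if it takes over 67 s, if anything falls off the work surface, if the arm or the gripper's body presses on something with over 40 N, if the wrist force passes 120 N, or if a joint passes its speed limit or range.

## Working session

There is one attempt and no reset: what is moved stays moved. The work goes in short steps, each a Python script; the robot and the scene stay as the last script left them, time stands still between calls to the robot, and variables do not carry over. Pictures are saved under pics/ and viewed, and the job is handed in when it is done.

```bash
mkdir -p pics; ls; python3 - <<'E'
from cell import manip,cams
import cv2,numpy as np,pickle
print(manip.state())
d={}
for n in("side","top"):
    c=cams.capture(n);d[n]=c;cv2.imwrite(f"pics/{n}0.png",c["image"])
    print(n,c["intrinsics"],c["k1"],c["position"],c["orientation"])
pickle.dump(d,open("cap0.pkl","wb"))
E
```

```text
pics
{'clock': 0.0, 'joint_pos': array([ 1.26309157e+00,  2.64754145e-01,  1.60533133e+00, -1.27037236e-05,
        1.27366921e+00, -3.69079179e-02]), 'joint_velocities': array([ 1.77150449e-03, -8.88409588e-04, -1.90972711e-03, -9.83454715e-05,
       -4.54509526e-04, -6.80405727e-04]), 'tau': array([-5.21741658e-04, -5.02120256e+01, -3.56867445e+01,  7.25366129e-02,
        2.94535432e-02, -1.91762665e-04]), 'tool_pos': array([0.18036615, 0.64974792, 0.23741035]), 'tcp_rot': array([ 0.21089456,  1.56068272, -0.21425221]), 'contact_force': array([-0.00380734,  0.32841097, -0.56498862]), 'moment': array([ 0.03677018,  0.01645258, -0.02876634]), 'gripper_width': 0.08831892048288967}
side [[476.8167709    0.         262.94072756]
 [  0.         476.8167709  190.87081606]
 [  0.           0.           1.        ]] -0.0633951880424739 [-0.1221136  -1.44299723  1.35091071] [-2.14698312  0.48403574 -0.2298296 ]
top [[455.49352507   0.         252.75748095]
 [  0.         455.49352507 195.42198678]
 [  0.           0.           1.        ]] -0.05076490459421043 [0.31410839 0.00379441 1.62459064] [-2.14174417  2.14465476 -0.16371757]
```

View pics/side0.png

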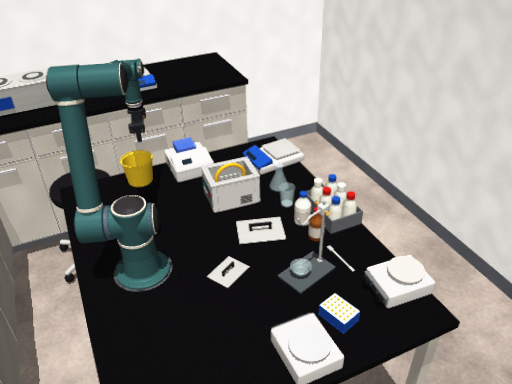

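View pics/top0.png

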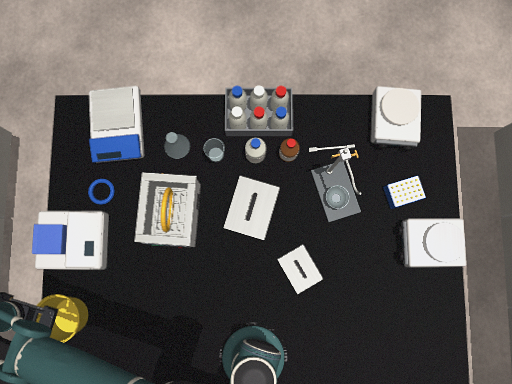

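The side view shows the bath at (230,185) holding the ring, the stand at (310,260) and two lids at (261,230) and (229,271). The top view shows the same lids at (251,207) and (300,268). The larger one, at (251,207), should be the one meant. I'll enlarge to confirm and measure.

```bash
cat > h.py <<'E'
import numpy as np,cv2,pickle
from scipy.spatial.transform import Rotation as R
def ray(c,uv):
    uv=np.atleast_2d(np.asarray(uv,float))
    D=np.array([c["k1"],0,0,0,0.])
    n=cv2.undistortPoints(uv[:,None,:],np.asarray(c["intrinsics"]),D)[:,0]
    v=np.c_[n,np.ones(len(n))]
    return np.asarray(c["position"]),R.from_rotvec(c["orientation"]).apply(v)
def plane(c,uv,z):
    o,v=ray(c,uv); return o+v*((z-o[2])/v[:,2])[:,None]
def depthpts(c,uv):
    uv=np.atleast_2d(uv).astype(int); o,v=ray(c,uv); return o+v*c["z_map"][uv[:,1],uv[:,0]][:,None]
def tri(c1,u1,c2,u2):
    o1,v1=ray(c1,u1);o2,v2=ray(c2,u2);v1=v1[0];v2=v2[0]
    t=np.linalg.lstsq(np.c_[v1,-v2],o2-o1,rcond=None)[0]
    a=o1+t[0]*v1;b=o2+t[1]*v2; return (a+b)/2,np.linalg.norm(a-b)
def proj(c,p):
    Rm=R.from_rotvec(c["orientation"]).as_matrix().T
    D=np.array([c["k1"],0,0,0,0.])
    r=cv2.projectPoints(np.atleast_2d(np.asarray(p,float)),Rm,-Rm@np.asarray(c["position"]),np.asarray(c["intrinsics"]),D)
    return r[0][:,0]
E
python3 - <<'E'
import pickle,cv2,numpy as np
from h import *
d=pickle.load(open("cap0.pkl","rb"))
t,s=d["top"]["image"],d["side"]["image"]
def crop(im,x0,y0,w,h,k,n): cv2.imwrite(n,cv2.resize(im[y0:y0+h,x0:x0+w],None,fx=k,fy=k,interpolation=cv2.INTER_CUBIC))
crop(t,125,140,200,160,4,"pics/t_a.png")
crop(t,290,125,100,110,5,"pics/t_b.png")
crop(s,190,140,180,150,4,"pics/s_a.png")
# check calibration on bench depth
print(depthpts(d["top"],[[220,300],[380,300],[340,240]])); print(depthpts(d["side"],[[180,260],[380,300]]))
E
```

```text
[[ 0.19182699  0.11733513 -0.00656632]
 [ 0.19004404 -0.44445859 -0.00095851]
 [ 0.40076372 -0.30850494  0.00175736]]
[[ 0.15050032 -0.01403701  0.00135711]
 [ 0.72549257 -0.57094799  0.04477961]]
```

View pics/t_a.png

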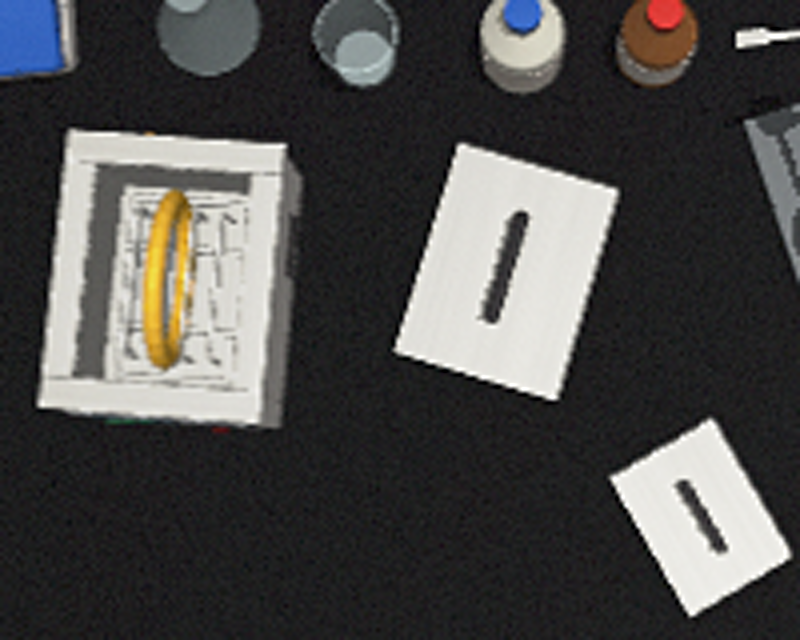

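View pics/t_b.png

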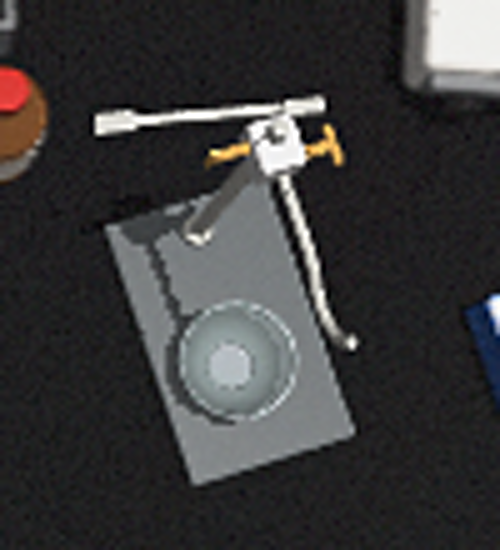

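View pics/s_a.png

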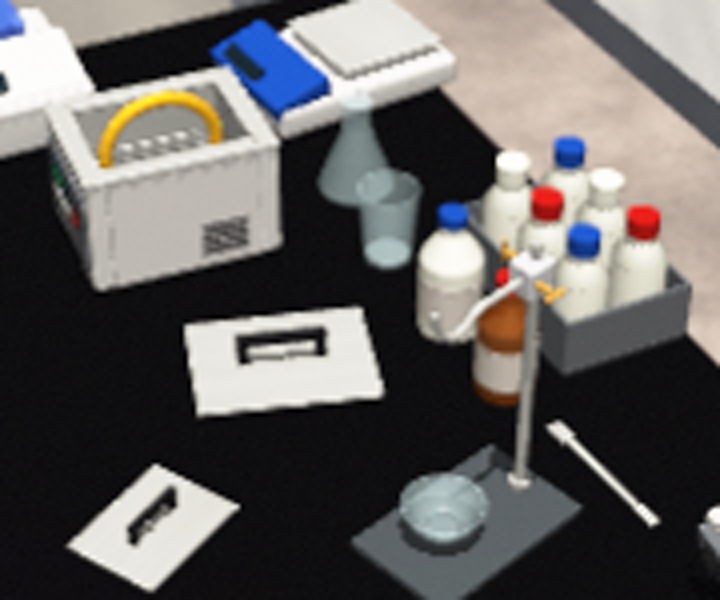

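```bash
cat > meas.py <<'E'
from h import *
def mask_rect(c,m,z,label):
    cs,_=cv2.findContours(m,cv2.RETR_EXTERNAL,cv2.CHAIN_APPROX_NONE)
    k=max(cs,key=cv2.contourArea)[:,0]
    P=plane(c,k,z)[:,:2]
    r=cv2.minAreaRect((P*1000).astype(np.float32))
    print(label,"centre",np.round(r[0],1),"size",np.round(r[1],1),"ang",round(r[2],2)); return r,P
def sub(m,x0,y0,x1,y1):
    o=np.zeros_like(m);o[y0:y1,x0:x1]=m[y0:y1,x0:x1];return o
E
python3 - <<'E'
from meas import *
d=pickle.load(open("cap0.pkl","rb"));T,S=d["top"],d["side"]
t,s=T["image"],S["image"]
g=cv2.cvtColor(t,cv2.COLOR_BGR2GRAY); w=((g>120).astype(np.uint8))*255
mask_rect(T,sub(w,215,165,285,245),0.013,"lid top")
gs=cv2.cvtColor(s,cv2.COLOR_BGR2GRAY); ws=((gs>110).astype(np.uint8))*255
mask_rect(S,sub(ws,232,212,288,246),0.013,"lid side")
hm=((g<90).astype(np.uint8))*255
mask_rect(T,sub(hm,235,188,268,225),0.049,"handle top")
w2=((g>185).astype(np.uint8))*255
mask_rect(T,sub(w2,130,165,205,255),0.16,"bath outer(bright)")
b=t.astype(int);y=(((b[...,2]-b[...,0])>80)*255).astype(np.uint8)
m=sub(y,150,175,180,240)
vs,us=np.nonzero(m);print("ring px",us.min(),us.max(),vs.min(),vs.max())
base=(((g>60)&(g<175))*255).astype(np.uint8)
mask_rect(T,sub(base,305,155,365,225),0.012,"base")
cv2.imwrite("pics/w2.png",cv2.resize(np.hstack([sub(w2,130,165,205,255)[165:255,130:205],sub(base,305,155,365,225)[150:240,300:375]]),None,fx=5,fy=5,interpolation=0))
cv2.imwrite("pics/ring_s.png",cv2.resize(s[150:215,195:270],None,fx=8,fy=8,interpolation=cv2.INTER_CUBIC))
cv2.imwrite("pics/hook_s.png",cv2.resize(s[195:275,290:340],None,fx=7,fy=7,interpolation=cv2.INTER_CUBIC))
E
```

```text
lid top centre [517.6   6.9] size [151.6 198.1] ang 73.16
lid side centre [518.6   5.4] size [156.1 201. ] ang 73.5
handle top centre [516.2   8.2] size [13.7 99.9] ang 73.41
bath outer(bright) centre [495.8 286.2] size [175.7 227. ] ang 85.94
ring px 161 172 188 231
base centre [ 593.4 -304.9] size [223.7 151.1] ang 17.03
```

View pics/w2.png

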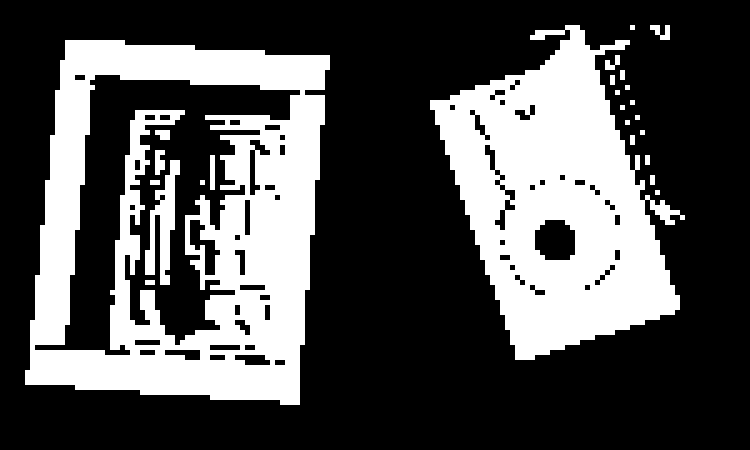

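View pics/ring_s.png

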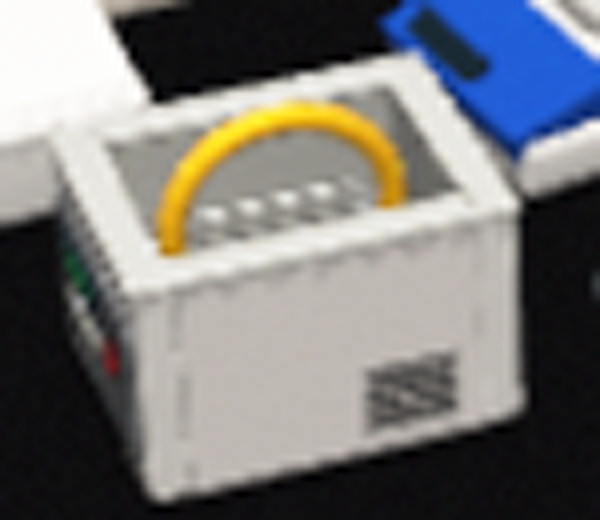

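View pics/hook_s.png

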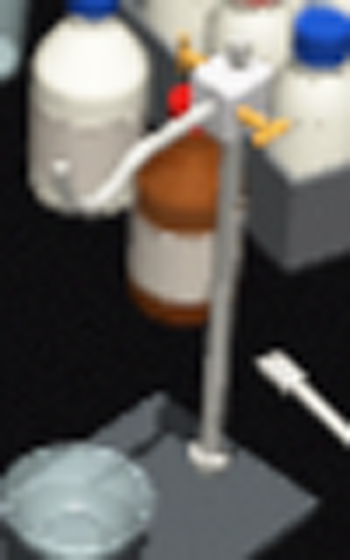

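```bash
python3 - <<'E'
from meas import *
d=pickle.load(open("cap0.pkl","rb"));T,S=d["top"],d["side"]
def px(p,x0,y0,k): return [(p[0]+.5)/k-.5+x0,(p[1]+.5)/k-.5+y0]
tb=lambda p:px(p,290,125,5); ta=lambda p:px(p,125,140,4)
hs=lambda p:px(p,290,195,7); rs=lambda p:px(p,195,150,8)
tip,e=tri(T,tb((351,342)),S,hs((60,166)));print("tip",tip.round(4),e)
rod,e=tri(T,tb((273,128)),S,hs((240,48)));print("rod",rod.round(4),e)
a=rod-tip;print("ang",np.degrees(np.arctan2(a[1],a[0])),np.hypot(a[0],a[1]))
print("tip top-only z=.306",plane(T,tb((351,342)),.306),"side-only",plane(S,hs((60,166)),.306))
print("rod top-only z=.315",plane(T,tb((273,128)),.315),"side-only",plane(S,hs((240,48)),.315))
C=plane(T,[tb((105,226)),tb((194,486)),tb((356,433))],.012);print("base corners",C.round(4))
v=C[0]-C[1];print("base ang",np.degrees(np.arctan2(v[1],v[0])),np.linalg.norm(v));w=C[2]-C[1];print(np.degrees(np.arctan2(w[1],w[0]))+90,np.linalg.norm(w))
# base midline
Bc=(C[0]+C[2])/2;th=np.radians(-0) 
print("base centre",Bc)
# bath rim outer corners side
c=plane(S,[rs((60,128)),rs((140,298)),rs((520,205)),rs((415,55))],.16);print("bath side corners",c.round(4),c.mean(0))
c2=plane(T,[ta((68,131)),ta((287,145)),ta((263,427)),ta((40,405))],.16);print("bath top corners",c2.round(4),c2.mean(0))
o=plane(T,[ta((82,162)),ta((250,176)),ta((232,390)),ta((63,375))],.16);print("opening top",o.round(4),o.mean(0))
# ring apex: top image & side
b=T["image"].astype(int);y=(((b[...,2]-b[...,0])>80)*255).astype(np.uint8)
m=sub(y,150,175,185,240);vs,us=np.nonzero(m)
for v in range(186,234,4):
    q=us[vs==v]; print(v,q.min(),q.max()) if len(q) else 0
E
cat > /dev/null; python3 - <<'E'
import sys;sys.path.insert(0,'.')
import pickle,cv2
d=pickle.load(open("cap0.pkl","rb"))
cv2.imwrite("pics/bath_t.png",cv2.resize(d["top"]["image"][165:255,128:210],None,fx=6.5,fy=6.5,interpolation=0))
E
```

```text
tip [ 0.5231 -0.3132  0.3043] 0.0015328704776132196
rod [ 0.6521 -0.2709  0.3067] 0.0019244011537429917
ang 18.149326173860892 0.1357646648270359
tip top-only z=.306 [[ 0.52207621 -0.3124758   0.306     ]] side-only [[ 0.5228603  -0.31500436  0.306     ]]
rod top-only z=.315 [[ 0.64902687 -0.26877105  0.315     ]] side-only [[ 0.64700981 -0.28015351  0.315     ]]
base corners [[ 0.6536 -0.2075  0.012 ]
 [ 0.4649 -0.267   0.012 ]
 [ 0.5026 -0.3842  0.012 ]]
base ang 17.51288875948392 0.19786418505387549
17.833551715930554 0.12309434870919837
base centre [ 0.5780948  -0.29581533  0.012     ]
bath side corners [[0.3974 0.3825 0.16  ]
 [0.3801 0.1991 0.16  ]
 [0.6042 0.1905 0.16  ]
 [0.6153 0.3652 0.16  ]] [0.49924036 0.28432737 0.16      ]
bath top corners [[0.6147 0.3673 0.16  ]
 [0.6026 0.1867 0.16  ]
 [0.3727 0.2021 0.16  ]
 [0.3902 0.3821 0.16  ]] [0.49504311 0.28453129 0.16      ]
opening top [[0.5887 0.3548 0.16  ]
 [0.5768 0.2165 0.16  ]
 [0.4023 0.2275 0.16  ]
 [0.4143 0.3643 0.16  ]] [0.49554992 0.29078555 0.16      ]
190 165 171
194 163 172
198 163 171
202 162 171
206 161 171
210 161 170
214 161 170
218 161 169
222 161 169
226 162 169
230 163 167
```

View pics/bath_t.png

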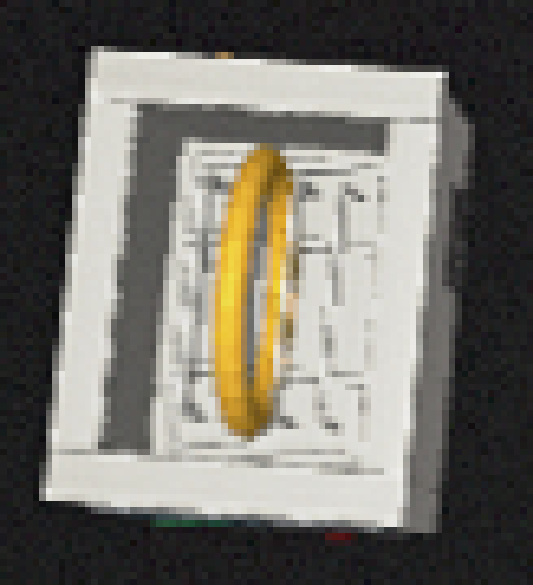

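```bash
python3 - <<'E'
from meas import *
d=pickle.load(open("cap0.pkl","rb"));T,S=d["top"],d["side"]
a=np.radians(-4.06);bx=np.array([np.cos(a),np.sin(a)]);by=np.array([-bx[1],bx[0]]);B=np.array([.4958,.2857])
def bf(p): q=np.asarray(p)[:2]-B; return np.round([q@bx*1e3,q@by*1e3],1)
print("ring T tube ctr apex",bf(plane(T,[[163.4,210]],.192)[0]))
# side: apex tube centre px
u=[(300+.5)/8-.5+195,(115+.5)/8-.5+150]
print("side",bf(plane(S,[u],.192)[0]))
b=S["image"].astype(int);y=(((b[...,2]-b[...,0])>80)*255).astype(np.uint8)
m=sub(y,205,155,255,185);vs,us=np.nonzero(m)
for x in range(us.min(),us.max()+1,3):
    q=vs[us==x]; print(x,q.min(),q.max(),end=' | ')
print()
# predicted left edge/extremes for ring centred at bath centre, shifted in y
for dy in(-4,0,4):
    ph=np.linspace(0,2*np.pi,200);
    P=[]
    for f in ph:
        for g in np.linspace(0,2*np.pi,24):
            r=67+8*np.cos(g); xy=B+bx*r*np.sin(f)/1e3+by*(8*np.sin(g)+dy)/1e3
            P.append([*xy,.125+r*np.cos(f)/1e3])
    q=proj(T,P); qs=proj(S,P); print(dy,"T min/max",q.min(0),q.max(0),"S top",qs[qs[:,1].argmin()],"S left",qs[:,0].min(),qs[:,0].max())
E
```

```text
ring T tube ctr apex [-9.5 -0.8]
side [15.   1.1]
215 174 181 | 218 169 176 | 221 166 170 | 224 165 168 | 227 164 166 | 230 163 165 | 233 163 165 | 236 163 166 | 239 164 167 | 242 166 175 | 245 171 174 | 
-4 T min/max [161.63982361 187.09442573] [174.84700175 232.23308774] S top [232.30743239 163.04944152] S left 214.2894882884416 245.50016183953062
0 T min/max [160.39178866 187.01211598] [173.69892267 232.14722086] S top [232.03662146 162.61464659] S left 214.04546366807386 245.2176607099398
4 T min/max [159.14373308 186.92982464] [172.55118773 232.06134042] S top [231.76658267 162.18108821] S left 213.80213367615397 244.935940630372
```

```bash
cat > cfg.py <<'E'
import numpy as np
from scipy.spatial.transform import Rotation as R
from cell import manip,inverse_kinematics,cams,order
ab=np.radians(-4.06);bx=np.array([np.cos(ab),np.sin(ab),0]);by=np.array([-bx[1],bx[0],0])
B=np.array([.4958,.2857,.16])
ah=np.radians(17.7);hx=np.array([np.cos(ah),np.sin(ah),0]);hy=np.array([-hx[1],hx[0],0])
H=np.array([.5493,-.305,.269]); Z=np.array([0,0,1.])
def rv(xt,yt):
    zt=np.cross(xt,yt);return R.from_matrix(np.c_[xt,yt,zt]).as_rotvec()
def hookpose(C,th,side,s,rad=.067):
    """TCP pose to hold ring with centre C, grip at th from apex toward side*hy, jaw sign s"""
    u=np.cos(th)*Z+np.sin(th)*side*hy
    return C+u*(rad-.019),rv(-u,s*hx)
E
python3 - <<'E'
from cfg import *
q0=manip.state()["joint_pos"];print(q0)
for s in(1,-1):
    print("bath",s,inverse_kinematics([*B[:2],.173],rv(-Z,s*by)),inverse_kinematics([*B[:2],.34],rv(-Z,s*by)))
for side in(1,-1):
  for s in(1,-1):
    for dg in(30,35,45,60):
      p,r=hookpose(H+[0,0,-.059],np.radians(dg),side,s)
      q=inverse_kinematics(p,r);p2,_=hookpose(H-.07*hx+[0,0,-.01],np.radians(dg),side,s)
      q2=inverse_kinematics(p2,r);print(side,s,dg,None if q is None else q.round(2),None if q2 is None else np.round(q2,2))
la=np.radians(-16.8);lx=np.array([np.cos(la),np.sin(la),0]);ly=np.cross(Z,lx)
for s in(1,-1): print("lid",inverse_kinematics([.5172,.0073,.024],rv(-Z,s*ly)))
E
```

```text
[ 1.26307395e+00  2.64654422e-01  1.60521005e+00 -2.11335542e-05
  1.27369498e+00 -3.69283011e-02]
bath 1 [ 4.79237938e-01  1.21542182e-01  1.89770488e+00 -4.44089210e-16
  1.12234559e+00 -1.02069802e+00] [ 4.79237938e-01  2.27692223e-02  1.69337773e+00 -4.44089210e-16
  1.42544570e+00 -1.02069802e+00]
bath -1 [0.47923794 0.12154218 1.89770488 0.         1.12234559 2.12089463] [0.47923794 0.02276922 1.69337773 0.         1.4254457  2.12089463]
1 1 30 [-0.29 -0.04  2.   -0.54  0.94 -0.33] [-0.38 -0.19  2.04 -0.48  0.99 -0.48]
1 1 35 [-0.24 -0.05  2.05 -0.67  0.91 -0.19] [-0.33 -0.21  2.1  -0.6   0.96 -0.36]
1 1 45 [-0.15 -0.05  2.13 -0.94  0.91  0.1 ] [-0.22 -0.24  2.2  -0.87  0.93 -0.08]
1 1 60 None [-0.08 -0.2   2.33 -1.27  1.    0.36]
1 -1 30 None None
1 -1 35 None None
1 -1 45 None None
1 -1 60 None None
-1 1 30 [-0.71  0.48  1.37  0.27  1.74 -1.03] [-0.79  0.39  1.41  0.24  1.81 -1.1 ]
-1 1 35 [-0.73  0.54  1.32  0.31  1.81 -1.05] [-0.81  0.44  1.37  0.27  1.88 -1.11]
-1 1 45 [-0.76  0.65  1.23  0.38  1.95 -1.05] [-0.83  0.56  1.29  0.33  2.02 -1.11]
-1 1 60 [-0.79  0.81  1.11  0.49  2.15 -1.04] [-0.86  0.72  1.18  0.43  2.21 -1.1 ]
-1 -1 30 [-0.71  0.48  1.37  0.27  1.74  2.11] [-0.79  0.39  1.41  0.24  1.81  2.04]
-1 -1 35 [-0.73  0.54  1.32  0.31  1.81  2.1 ] [-0.81  0.44  1.37  0.27  1.88  2.04]
-1 -1 45 [-0.76  0.65  1.23  0.38  1.95  2.09] [-0.83  0.56  1.29  0.33  2.02  2.03]
-1 -1 60 [-0.79  0.81  1.11  0.49  2.15  2.1 ] [-0.86  0.72  1.18  0.43  2.21  2.04]
lid [-3.40441434e-02  2.06375176e-01  2.11852553e+00 -4.44089210e-16
  8.16691948e-01 -1.31162516e+00]
lid [-3.40441434e-02  2.06375176e-01  2.11852553e+00 -8.88178420e-16
  8.16691948e-01  1.82996750e+00]
```

```bash
python3 - <<'E'
from cfg import *
import cv2
r=rv(-Z,by); P=lambda z:np.array([B[0],B[1],z])+by*(-.0005)
manip.move_pose(P(.27),r); manip.set_gripper(.05,60)
manip.move_linear(P(.173),rate=.12)
s=manip.state();print(s["clock"],s["tool_pos"],s["contact_force"])
manip.set_gripper(.0,60)
s=manip.state();print(s["clock"],s["gripper_width"],s["contact_force"],s["tool_pos"])
c=cams.capture("side");cv2.imwrite("pics/grasp.png",cv2.resize(c["image"][100:230,130:330],None,fx=4,fy=4))
E
```

```text
3.525 [0.49638173 0.28551799 0.17386049] [ 0.37966131 -0.06662977 -0.26923277]
4.775 0.01351069560896656 [-0.05987995  0.65575116  1.64955705] [0.49584897 0.28524996 0.17311168]
```

View pics/grasp.png

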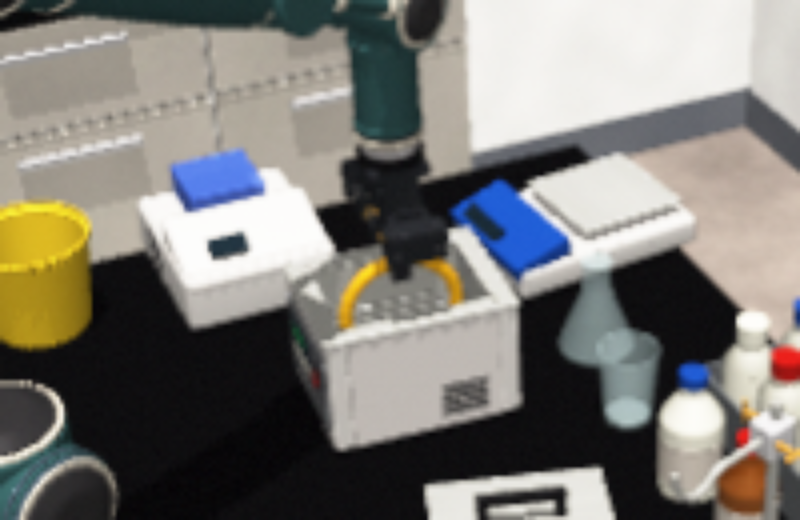

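The fingers straddle the ring's top at about (400,260) in the crop, with a width of 13.5 mm, so the grip is good. Next I lift the ring and carry it.

```bash
python3 - <<'E'
from cfg import *
import cv2
manip.move_linear([B[0],B[1],.365],rate=.12)
s=manip.state();print(s["clock"],s["gripper_width"],s["contact_force"])
manip.move_pose(np.array([.44,.02,.39]),rv(-Z,hx))
s=manip.state();print(s["clock"],s["gripper_width"],s["tool_pos"])
C=H-.15*hx+np.array([0,0,-.005])
p,r=hookpose(C,np.radians(35),-1,1)
manip.move_pose(p,r); manip.dwell(.3)
s=manip.state();print(s["clock"],s["gripper_width"],s["tool_pos"],p,s["contact_force"],"C exp",C)
import pickle
d={n:cams.capture(n) for n in("side","top")};pickle.dump(d,open("cap1.pkl","wb"))
for n in d: cv2.imwrite(f"pics/{n}1.png",d[n]["image"])
cv2.imwrite("pics/pre.png",np.hstack([cv2.resize(d["side"]["image"][170:320,200:350],(390,390)),cv2.resize(d["top"]["image"][120:270,260:410],(390,390))]))
E
```

```text
6.575 0.01320982192615614 [ 0.39245455 -0.07120479 -5.82570547]
7.6333 0.013360913796366006 [0.44023118 0.02055061 0.38991037]
9.475 0.013748424586571467 [ 0.41540192 -0.37598044  0.30405994] [ 0.41477132 -0.37683332  0.3033193 ] [-0.34485149 -0.20462561 -6.15943189] C exp [ 0.40640078 -0.35060496  0.264     ]
```

View pics/pre.png

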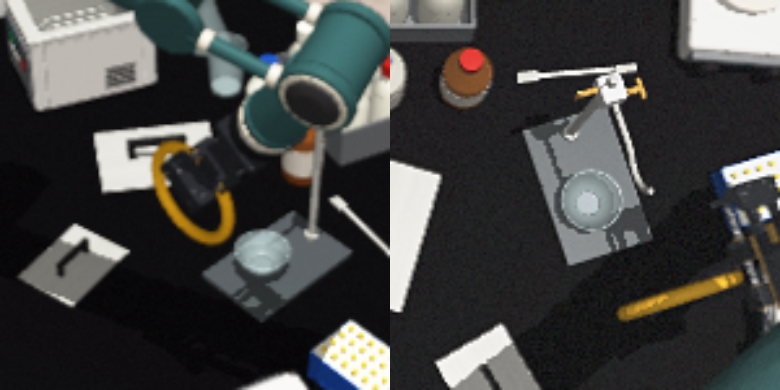

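View pics/side1.png

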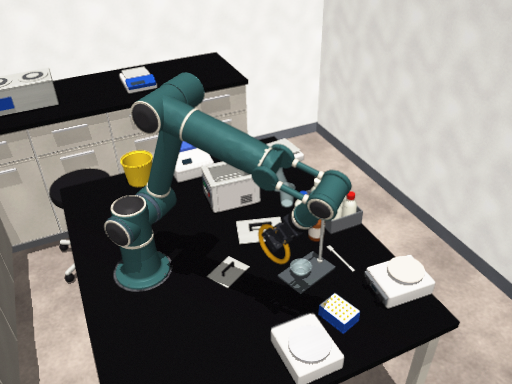

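The ring is held tilted in front of the hook. In the side view it spans about (259-290, 221-264). I'll check its actual centre against the expected one.

```bash
python3 - <<'E'
from meas import *
import pickle
d=pickle.load(open("cap1.pkl","rb"))
C=np.array([ 0.4064,-0.3506,0.264])+np.array([.0006,.0008,.0007])
ah=np.radians(17.7);hx=np.array([np.cos(ah),np.sin(ah),0]);hy=np.array([-hx[1],hx[0],0]);Z=np.array([0,0,1.])
f,g=np.meshgrid(np.linspace(0,2*np.pi,120),np.linspace(0,2*np.pi,24));r=.067+.008*np.cos(g)
P=(C+ (r*np.sin(f))[...,None]*hy+(r*np.cos(f))[...,None]*Z+(.008*np.sin(g))[...,None]*hx).reshape(-1,3)
for n,roi in(("side",(245,205,305,280)),("top",(300,200,410,270))):
    b=d[n]["image"].astype(int);y=(((b[...,2]-b[...,0])>60)&(b[...,1]>60))*255
    y=sub(y.astype(np.uint8),*roi);v,u=np.nonzero(y)
    if n=="top":
        k=u<398; 
    q=proj(d[n],P);print(n,"seen",u.min(),u.max(),v.min(),v.max(),"exp",q.min(0).round(1),q.max(0).round(1))
    im=d[n]["image"].copy()
    for a in q[::7]: 
        a=a.round().astype(int); im[a[1],a[0]]=(255,0,255)
    x0,y0,x1,y1=roi; cv2.imwrite(f"pics/ov_{n}.png",cv2.resize(np.hstack([im[y0:y1,x0:x1],d[n]["image"][y0:y1,x0:x1]]),None,fx=3.6,fy=3.6,interpolation=0))
E
```

```text
side seen 258 289 224 263 exp [257.  222.8] [289.  262.7]
top seen 347 408 200 242 exp [346.2 223.3] [395.  242.8]
```

View pics/ov_side.png

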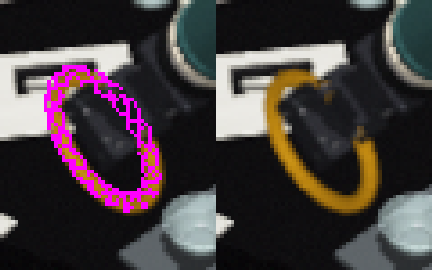

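View pics/ov_top.png

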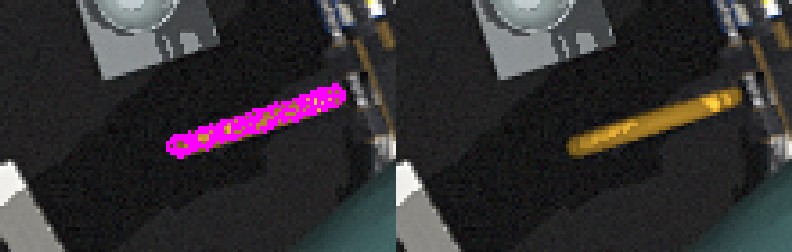

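The ring sits where expected to within about 2 mm and hasn't slipped. Now I take it over the hook tip and lower it until the force shows contact.

```bash
python3 - <<'E'
from cfg import *
import cv2
th=np.radians(35)
C=H+np.array([0,0,-.005]); p,_=hookpose(C,th,-1,1)
manip.move_linear(p,rate=.1)
f0=manip.state()["contact_force"];print(manip.state()["clock"],f0)
z=-.005
for z in [-.045,-.051,-.053,-.055,-.057,-.059,-.061,-.063]:
    p,_=hookpose(H+np.array([0,0,z]),th,-1,1); manip.move_linear(p,rate=.06)
    f=manip.state()["contact_force"]-f0; print(z,f.round(1),manip.state()["tool_pos"].round(4))
    if f[2]>4.5 or np.linalg.norm(f)>10: break
print(manip.state()["clock"])
d={n:cams.capture(n) for n in("side","top")}
cv2.imwrite("pics/hung1.png",np.hstack([cv2.resize(d["side"]["image"][185:295,255:365],(390,390),interpolation=cv2.INTER_CUBIC),cv2.resize(d["top"]["image"][130:240,300:410],(390,390),interpolation=cv2.INTER_CUBIC)]))
E
```

```text
11.225 [-0.92718626 -0.49297439 -5.43528073]
-0.045 [ 1.1  0.9 -0.3] [ 0.5578 -0.3313  0.2635]
-0.051 [ 0.6  0.  -0.6] [ 0.5575 -0.3312  0.257 ]
-0.053 [1.1 0.4 0.1] [ 0.5576 -0.3312  0.2552]
-0.055 [ 1.4  0.2 -0.5] [ 0.5576 -0.3312  0.2532]
-0.057 [ 0.9 -0.   2.1] [ 0.5577 -0.3312  0.2519]
-0.059 [-0.7  1.7  8.1] [ 0.5577 -0.331   0.2505]
13.2917
```

View pics/hung1.png

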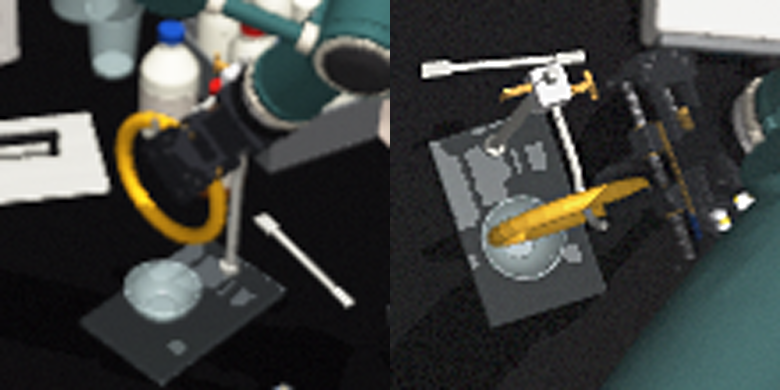

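The hook passes through the ring in both views, and 8 N upward (more than the 5 N weight) shows it carries the ring. I'll release and back off along the tool axis.

```bash
python3 - <<'E'
from cfg import *
import cv2,pickle
th=np.radians(35)
manip.set_gripper(.036,20)
s=manip.state();print(s["clock"],s["gripper_width"],s["contact_force"])
p,r=hookpose(H+np.array([0,0,-.059]),th,-1,1,rad=.067+.09)
manip.move_linear(p,rate=.1)
print(manip.state()["clock"])
d={n:cams.capture(n) for n in("side","top")};pickle.dump(d,open("cap2.pkl","wb"))
cv2.imwrite("pics/hung2.png",np.hstack([cv2.resize(d["side"]["image"][185:295,255:365],(390,390),interpolation=cv2.INTER_CUBIC),cv2.resize(d["top"]["image"][130:240,300:410],(390,390),interpolation=cv2.INTER_CUBIC)]))
E
```

```text
13.9083 0.036187220928310955 [0.56977151 1.26650945 0.17403581]
14.9583
```

View pics/hung2.png

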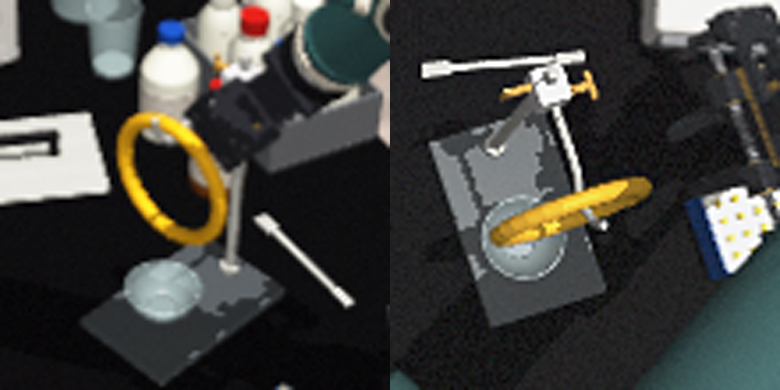

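The ring hangs freely on the hook and the gripper is clear. Next is the lid: the larger one, centred at (251,207) in the top view, about 198x151 mm with a 100 mm handle by measurement.

```bash
cat >> cfg.py <<'E'
la=np.radians(-16.8);lx=np.array([np.cos(la),np.sin(la),0]);ly=np.cross(Z,lx);L=np.array([.5172,.0073,.043])
E
python3 - <<'E'
from cfg import *
import cv2,pickle
s=manip.state();p=s["tool_pos"]; u=np.cos(np.radians(35))*Z-np.sin(np.radians(35))*hy
manip.move_linear(p+u*.10+[0,0,.04],rate=.2)
manip.move_pose([.45,-.30,.45],rv(-Z,hx))
manip.move_pose([L[0],L[1],.14],rv(-Z,ly)); manip.set_gripper(.05,40)
manip.move_linear([L[0],L[1],.024],rate=.1)
print(manip.state()["clock"],manip.state()["contact_force"])
manip.set_gripper(0,50)
s=manip.state();print(s["clock"],s["gripper_width"],s["contact_force"],s["tool_pos"])
d={n:cams.capture(n) for n in("side","top")};pickle.dump(d,open("cap3.pkl","wb"))
cv2.imwrite("pics/lid1.png",np.hstack([cv2.resize(d["side"]["image"][170:300,200:330],(390,390),interpolation=cv2.INTER_CUBIC),cv2.resize(d["top"]["image"][140:270,190:320],(390,390),interpolation=cv2.INTER_CUBIC)]))
E
```

```text
20.1167 [0.19164395 0.43916707 1.10730064]
20.7667 0.013218761608771895 [-1.24453073 -0.58495001  2.63364366] [0.51718126 0.00717074 0.02411407]
```

View pics/lid1.png

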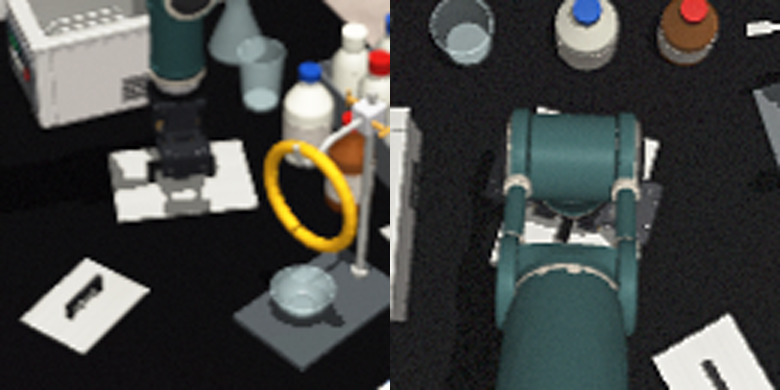

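The handle is gripped (13.2 mm) and the ring is still on the hook. I'll lift the lid, carry it to the bath and look before inserting.

```bash
python3 - <<'E'
from cfg import *
import cv2,pickle
manip.move_linear([L[0],L[1],.30],rate=.2)
s=manip.state();print(s["gripper_width"],s["contact_force"],s["clock"])
manip.move_pose([B[0],B[1],.30],rv(-Z,by))
manip.move_linear([B[0],B[1],.205],rate=.12);manip.dwell(.2)
s=manip.state();print(s["gripper_width"],s["contact_force"],s["moment"],s["clock"],s["tool_pos"])
d={n:cams.capture(n) for n in("side","top")};pickle.dump(d,open("cap4.pkl","wb"))
cv2.imwrite("pics/ov1.png",cv2.resize(d["side"]["image"][140:220,190:275],None,fx=7,fy=7,interpolation=cv2.INTER_CUBIC))
cv2.imwrite("pics/ov2.png",cv2.resize(d["top"]["image"][160:260,120:220],None,fx=6,fy=6,interpolation=cv2.INTER_CUBIC))
E
```

```text
0.012858721159707645 [ 0.1078629  -0.41570275 -4.60952733] 22.4
0.012857438838123448 [-0.09996391  0.52364287 -5.5249158 ] [-0.01481496 -0.02777346 -0.04876884] 24.625 [0.49645234 0.28604574 0.20621003]
```

View pics/ov1.png

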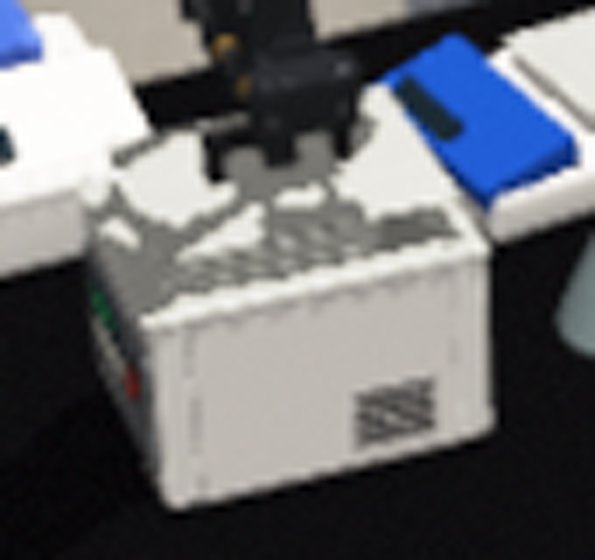

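View pics/ov2.png

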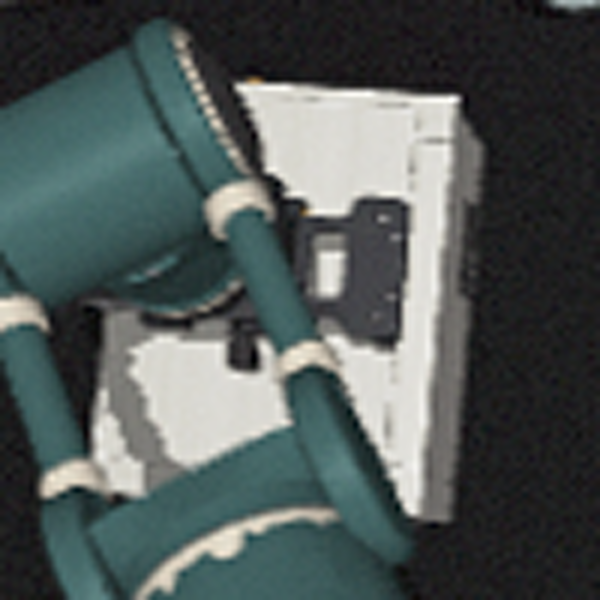

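The lid is square over the opening, but shadows and the arm hide the edges. I'll insert it by force.

```bash
python3 - <<'E'
from cfg import *
f0=manip.state()["contact_force"]
for z in [.190,.186,.183,.180,.178,.176,.175,.174,.173,.172]:
    manip.move_linear([B[0],B[1],z],rate=.05)
    s=manip.state();f=s["contact_force"]-f0;print(z,s["tool_pos"].round(4),f.round(1),(s["moment"]).round(2))
    if np.linalg.norm(f)>5: break
print(s["clock"])
E
```

```text
0.19 [0.4953 0.2855 0.1891] [ 0.1  0.5 -0.6] [-0.01 -0.07 -0.05]
0.186 [0.4956 0.2856 0.1857] [-0.7 -0.6 -1.4] [ 0.05  0.02 -0.01]
0.183 [0.4956 0.2856 0.1828] [-0.2 -0.7 -1.6] [ 0.   -0.01 -0.03]
0.18 [0.4956 0.2856 0.1797] [-1.2 -0.9 -1.5] [-0.01  0.04 -0.05]
0.178 [0.4957 0.2856 0.1778] [-1.  -0.8 -1.1] [0.07 0.02 0.04]
0.176 [0.4957 0.2856 0.1758] [-1.4 -0.7 -0.7] [ 0.05 -0.01 -0.02]
0.175 [0.4957 0.2857 0.1749] [-0.4  0.5 -1. ] [ 0.03  0.01 -0.02]
0.174 [0.496  0.2858 0.1742] [-0.7 -0.8 -0.2] [0.05 0.02 0.03]
0.173 [0.496  0.2858 0.1741] [-3.8 -2.1  7.2] [-0.22  0.48 -0.04]
27.175
```

There was no contact until TCP z = 0.174, which is exactly the home height, and then 7 N of support. I'll release and check.

```bash
python3 - <<'E'
from cfg import *
import cv2,pickle
manip.set_gripper(.045,20)
manip.move_linear([B[0],B[1],.30],rate=.12)
manip.move_pose([.30,.35,.40],rv(-Z,by));manip.dwell(.5)
s=manip.state();print(s["clock"],s["contact_force"])
d={n:cams.capture(n) for n in("side","top")};pickle.dump(d,open("cap5.pkl","wb"))
for n in d: cv2.imwrite(f"pics/{n}5.png",d[n]["image"])
cv2.imwrite("pics/fin.png",np.hstack([cv2.resize(d["side"]["image"][140:220,190:270],(390,390),interpolation=cv2.INTER_CUBIC),cv2.resize(d["top"]["image"][160:260,120:220],(390,390),interpolation=cv2.INTER_CUBIC)]))
E
```

```text
30.4333 [-0.43343702  0.15205301  0.644594  ]
```

View pics/fin.png

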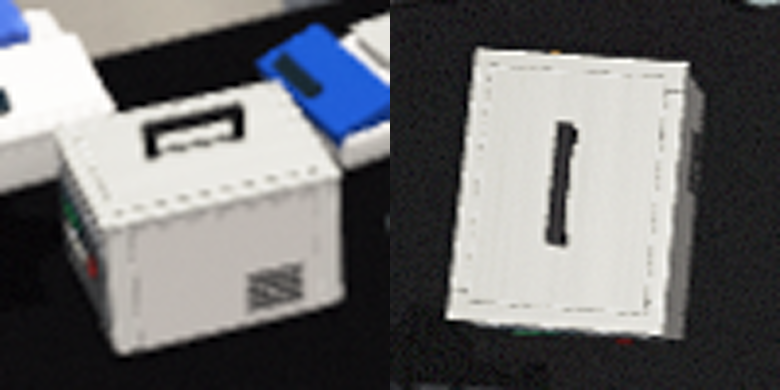

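View pics/top5.png

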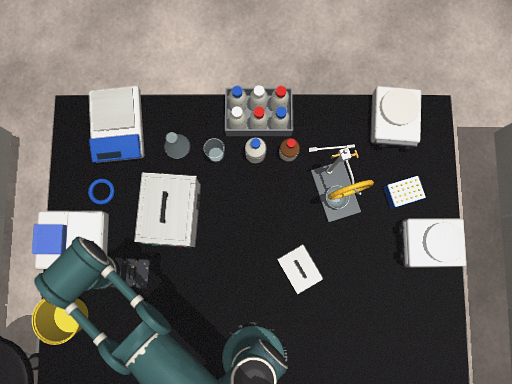

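View pics/side5.png

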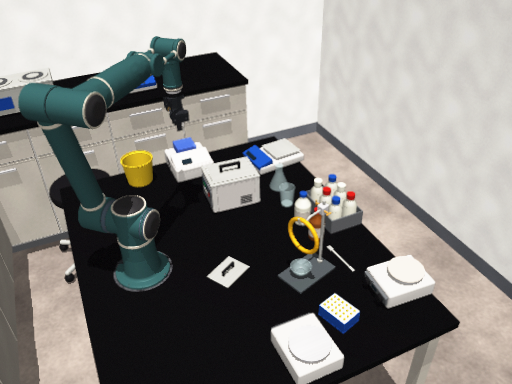

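```bash
python3 - <<'E'
from meas import *
from cfg import H,hx,hy,Z,B,bx,by
d=pickle.load(open("cap5.pkl","rb"));T=d["top"]
g=cv2.cvtColor(T["image"],cv2.COLOR_BGR2GRAY);hm=((g<90)*255).astype(np.uint8)
r,_=mask_rect(T,sub(hm,150,182,180,232),.199,"handle")
q=np.r_[r[0],0]/1e3-np.r_[B[:2],0];print("rel bath mm",q@bx*1e3,q@by*1e3)
C=H+[0,0,-.059]
f,gg=np.meshgrid(np.linspace(0,2*np.pi,120),np.linspace(0,2*np.pi,24));rr=.067+.008*np.cos(gg)
P=(C+(rr*np.sin(f))[...,None]*hy+(rr*np.cos(f))[...,None]*Z+(.008*np.sin(gg))[...,None]*hx).reshape(-1,3)
for n,roi in(("side",(280,210,325,262)),("top",(322,172,380,206))):
    b=d[n]["image"].astype(int);y=sub(((((b[...,2]-b[...,0])>90)&(b[...,1]>90))*255).astype(np.uint8),*roi)
    v,u=np.nonzero(y);q=proj(d[n],P);print(n,"seen",u.min(),u.max(),v.min(),v.max(),"exp",q.min(0).round(1),q.max(0).round(1))
E
```

```text
handle centre [495.4 284.6] size [15.1 96. ] ang 84.97
rel bath mm -0.3506471392976103 -1.1082837548930584
side seen 288 324 210 253 exp [287.2 216.5] [318.5 253.9]
top seen 329 373 180 198 exp [327.2 179.2] [373.2 198.8]
```

```bash
python3 -c "
from cell import manip,order
order.close_job();print(manip.state()['clock'])"
```

```text
the job is handed in; nothing more can be done
the job is handed in; nothing more can be done
```

The yellow ring hangs in the J-hook's bend and the steel lid is plugged home in the bath. I handed the job in after about 30 s of the 67 s allowed, and it reported no verdict.

- **Ring:** I lifted it by the rim, tilted the gripper 35° and lowered the ring over the tip. I let go once the hook carried it (8 N against its 5 N weight). In the last pictures its outline matches the expected hanging position to about 2 px (about 6 mm). The exception is the upper and right edge in the side view, where other yellow or orange pixels got into my mask.
- **Lid:** I took the larger of the two lids. It went in without resistance and stopped at the home height, where the bath supported it with 7 N before I let go. Afterwards its handle measured within about 1 mm of the bath centre and about 1° from square.
- **Bench:** the other things look where they were in the final pictures, though I did not measure them. The arm ended clear of everything.

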